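# Hold the plane till's gate wide open

### The arm

A 6-joint arm with a two-finger parallel gripper is mounted at the origin on the work surface. World frame = base frame: x ahead of the robot, y to its left, z up, the work surface at z = 0. Lengths are in m, angles in degrees, forces in N, time in s.
With the tool pointing down it reaches from about 0.4 to 0.825 m from the base axis. Payload 7 kg.
Tool frame: the origin (TCP) lies midway between the tips of the shut fingers; the grasp point (between the pads) lies 19 mm behind it; z points along the fingers, y is the direction in which the jaws open and shut (so a half turn about z gives the same grasp; the last joint's range is limited). The gripper opens to 88 mm and grips with 3 to 60 N. Pads are 19 mm wide; open, the fingers measure 130 mm over their backs; the gripper's body (78 mm by 193 mm) begins 47 mm behind the grasp point.
Start: joints at [-58.608, 20.546, 0.682, 0, -70.136, -16.507], TCP at [0.173, -0.652, 0.227] pointing down, gripper open.
Joint ranges: [-176.03, 176.03], [-82.01, 121.73], [-58.28, 71.71], [-173.87, 95.51], [-174.79, -0.11], [-173.66, 173.66]. Speed limits (degrees/s): [136.94, 136.94, 172.46, 180, 180, 180].

### API

Orientations are given as [roll, pitch, yaw] about the fixed x, y, z axes, in that order (R = Rz(yaw) Ry(pitch) Rx(roll)).
In Python, from plant import sensors, cams, job gives the robot as it stands.
- The arm moves only by the tool move_arm, never from a script. Its argument "commands" is a list of rows, each a list of 7 numbers: the finger opening in cm, from 0 to 8.76, then the shift along the tool's x, y, z in cm, then the turn, a rotation vector about the tool's x, y, z in rad. In form: [[hand, x, y, z, wx, wy, wz], ...]. A call has exactly 8 rows; each row is the pose to reach, as a shift and turn from the pose commanded when the call began, along the tool's axes at that moment; what a row does not reach only later rows make up. A row lasts 1/8 s, in which the tool goes at most 62.5 mm and 10.7 degrees, less where a joint would pass 70% of its speed; a pose out of reach is approached as far as the arm can. A call with a gripper value outside its range is refused whole. The fingers move at their own pace and stop on an object; the grip force is fixed at half the most. Time passes only in rows, so rows that repeat a pose let the fingers close, or fill a call up. It gives the time, the measured TCP pose, the force and the opening at its end, in the units of the state.
- sensors.get_obs(): the state, without advancing time (a new reading comes with each control period).
- cams.snapshot(name): name is "scene" or "side" or "wrist"; returns a dict with "frame" (480x640x3 uint8, red, green, blue), "camera_matrix" (3x3 intrinsics, pixels), "R" (3x3) and "t" (3): a world point X has camera coordinates R X + t. Camera axes: x right, y down, z forward; pixel columns grow to the right and rows downward; lengths in m; the calibration is good to about 2 mm. A picture is of the moment at which its call begins. There is no depth.
- job.close_job(): hands the job in, once; it reports no verdict.
The state is a dict: "clock": time; "joint_pos": joint angles; "qvel": joint speeds; "tau": joint torques, N m; "tool_pos": TCP position; "orientation": TCP orientation; "force": force on the tool from outside, world axes, zero at the start; "moment": the same for the moment, N m; "opening": finger opening in m.
Only numpy, scipy, OpenCV 4.12 (cv2) and the standard library are available. Lean on these libraries where they do the work, as an engineer would, in place of code of your own. Each camera call takes 0.05 s, during which the arm holds its last target.

### The job

Open the slatted gate of the wooden tool till so that the hand plane inside can be got at: first squeeze the safety catch (the one towards the till's back) fully up to its wooden post, then squeeze the hook catch (the one by the gate) fully up to its own post, then swing the gate outwards past the stiff spot of its half-open check. A spring pulls the gate back, so finish while still holding it wide open, within about 15 degrees of square to the till's front, and leave the plane, mallet and drilled block where they are.

Things in the scene. Friction and masses are not known exactly. Their poses are not given: they have to be found in the camera images.
- till: Fixed open-topped wooden box, 200 deep (x) by 270 wide (y), 108 high. Origin on the bench, 50 behind the gate's centre plane, mid-width; +x from the gate (front) to the back wall, +y to the hinge end, z up; the front faces the robot's right, turned up to 35 degrees away from it. A deck (top at 108, y -135 to -30) carries two catches: steel thumb pieces, each pinched from above with a fixed wooden post; they stay where left.
- safety (a joint): Safety catch, m: 0 (up to 0.003 at the start) engaged, 0.016 squeezed home against its post; slides along the till's +x (away from the gate), about 5 N of friction, no spring. Its low tongue keeps the hook catch from sliding until it has moved about 0.012.
- safety_thumb (a point): Middle of the top of the safety catch's sliding thumb piece: steel upright 12 thick (till x) by 22 wide (till y), its top 36 above the deck; moves with the joint. A 12 wide tongue 12 high runs from it towards the gate.
- safety_post (a point): Middle of the top of the safety catch's fixed post (till x 109, y -79): dark wood, 12 thick (till x) by 22 wide (till y), 36 high above the deck, on the +x side of the thumb piece, gap 16 at joint 0. Thumb piece and post measure 40 over both when engaged, 24 when squeezed home.
- hook (a joint): Hook catch, m: 0 (up to 0.001 at the start) hooked over the gate, 0.016 squeezed home against its post; slides along the till's -y (away from the hinge), about 5 N of friction, no spring. It frees the gate from about 0.010 on.
- hook_thumb (a point): Middle of the top of the hook catch's sliding thumb piece: steel upright 12 thick (till y) by 22 wide (till x), its top 36 above the deck; moves with the joint. A 10 wide arm, its top 39 above the deck, runs from it towards the gate and hooks down in front of the steel tab on the gate's top.
- hook_post (a point): Middle of the top of the hook catch's fixed post (till x 5, y -93): dark wood, 12 thick (till y) by 22 wide (till x), 36 high above the deck, on the -y side of the thumb piece, gap 16 at joint 0. Thumb piece and post measure 40 over both when hooked, 24 when squeezed home.
- gate (a joint): Gate angle, rad: 0 shut; opening turns it clockwise seen from above, free end towards the till's -x; stop at 1.6. A spring always pulls it shut (0.1 Nm shut, 0.25 wide open). Half-open check: a sprung plunger resists from about 0.4 to 0.7 (up to some 0.4 Nm more), pushes on from 0.7 to 1.0. Let go when wide, it falls back to about 1.0.
- gate_knob (a point): Middle of the top of the gate's knob: upright dark wooden dowel, diameter 18, standing 45 above the gate's top edge (top 153 above the bench), 130 from the hinge axis.
- gate_hinge (a point): Point on the upright hinge axis (till x -50, y 120), 108 above the bench. The gate leaf: slatted wood, 16 thick, top 108 above the bench, reaching from 12 to 212 from this axis, with a steel tab 12 by 12, 27 high, on its top at 185.
- plane: Bystander: wooden hand plane 130 long standing inside the till beneath its open part; origin underneath its middle.
- mallet: Bystander: wooden mallet lying on the bench, 250 long; origin on the bench under it.
- drilled_block: Bystander: dark wooden block 90 x 55 x 35 with three holes; origin underneath its middle.

How it is judged (in metres and radians):
On the way, in this order (a step that is already met when the one before it is completed fails the run):
1. safety catch squeezed home, hook catch still hooked (value of joint safety above 0.012 m and value of joint hook below 0.006 m and value of joint gate below 0.1 rad), for 0.2 s.
2. hook catch squeezed home, gate still shut (value of joint each of safety, hook above 0.012 m and value of joint gate below 0.15 rad), for 0.2 s.
3. gate swung past its check (value of joint gate above 0.95 rad), for 0.05 s.
At the end, for the whole second after the job is handed in: The gate stands still at more than 1.25 rad, held there by the gripper's fingers (over 0.5 N between them and the gate, no loose thing touching it); both catches are still more than 12 of their 16 mm home; the plane, mallet and drilled block are within 20 mm of where they began (value of joint gate above 1.25 rad and velocity of joint gate between -0.15 and 0.15 rad/s and contact force between the fingers and gate above 0.5 N and value of joint each of safety, hook above 0.012 m and distance of each of plane, mallet, drilled_block from where it was at the start of the episode below 0.02 m and contact force between each of plane, mallet, drilled_block and gate below 0.2 N); the arm keeps its last pose, push and grip.
It fails at once if a bystander was disturbed (distance of any of plane, mallet, drilled_block from where it was at the start of the episode above 0.03 m).
It also fails if it takes over 58 s, if anything falls off the work surface, if the arm or the gripper's body presses on something with over 40 N, if the wrist force passes 120 N, or if a joint passes its speed limit or range.

## Working session

There is one attempt and no reset: what is moved stays moved. The work goes in short steps, Python scripts to look and compute and a tool call to move; the robot and the scene stay as the last step left them, time stands still between calls to the robot, and variables do not carry over. Pictures are saved under pics/ and viewed, and the job is handed in when it is done.

Besides the shell and the picture viewer there is one more tool, called after "Call:" as name(argument=value, ...), one argument or row to a line, values as JSON. move_arm: Moves the arm, as the interface text tells. Its arguments: {"type":"object","properties":{"commands":{"type":"array"}},"required":["commands"]}

```bash
ls; mkdir -p pics; python3 - <<'E'
from plant import sensors,cams
import cv2,numpy as np
o=sensors.get_obs()
for k,v in o.items(): print(k,np.round(v,4))
for n in ["scene","side","wrist"]:
    s=cams.snapshot(n); cv2.imwrite(f"pics/{n}0.png",s["frame"][:,:,::-1])
    np.savez(f"pics/{n}0.npz",**s)
    print(n,np.round(s["camera_matrix"],1).tolist(),np.round(-s["R"].T@s["t"],3))
E
```

```text
pics
clock 0.0
joint_pos [-5.86091e+01  2.05919e+01  6.33900e-01 -2.15000e-02 -7.01365e+01
 -1.65078e+01]
qvel [ 0.0314 -0.0503 -0.0096 -0.0976  0.0412 -0.0801]
tau [ 1.00000e-03 -5.82721e+01  2.93060e+01  6.99750e+00  6.80000e-03
 -2.00000e-04]
tool_pos [ 0.1732 -0.6519  0.2256]
orientation [ 1.799037e+02 -7.500000e-03 -1.651242e+02]
force [-0.3326 -0.1894 -0.0704]
moment [ 0.0257 -0.0186  0.0253]
opening 0.0875
scene [[446.6, 0.0, 316.4], [0.0, 446.6, 242.4], [0.0, 0.0, 1.0]] [ 1.011 -0.46   0.807]
side [[458.4, 0.0, 326.7], [0.0, 458.4, 244.8], [0.0, 0.0, 1.0]] [0.45  0.76  0.675]
wrist [[331.6, 0.0, 321.8], [0.0, 331.6, 242.9], [0.0, 0.0, 1.0]] [ 0.09  -0.673  0.384]
```

View pics/scene0.png

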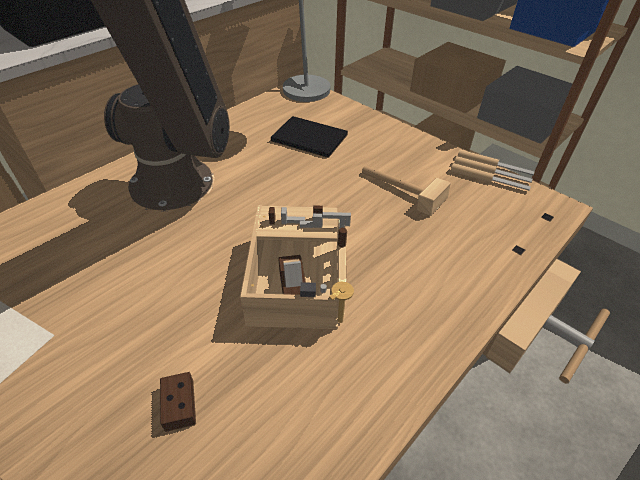

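View pics/side0.png

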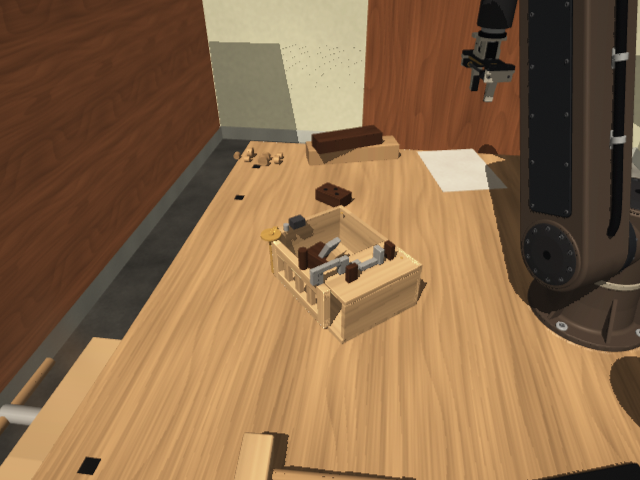

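View pics/wrist0.png

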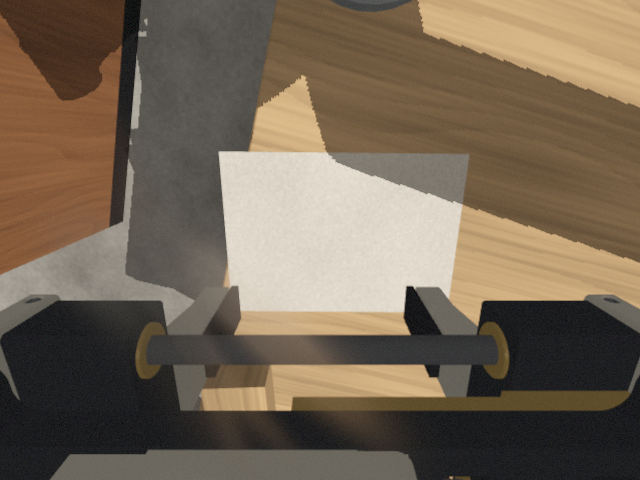

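```bash
python3 - <<'E'
import cv2
a=cv2.imread("pics/scene0.png")[190:340,220:380]; cv2.imwrite("pics/scene0c.png",cv2.resize(a,None,fx=5,fy=4.0*1.0,interpolation=cv2.INTER_CUBIC)[:600])
a=cv2.imread("pics/side0.png")[195:345,250:430]; cv2.imwrite("pics/side0c.png",cv2.resize(a,None,fx=4,fy=4,interpolation=cv2.INTER_CUBIC))
E
```

```text
(no output)
```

View pics/scene0c.png

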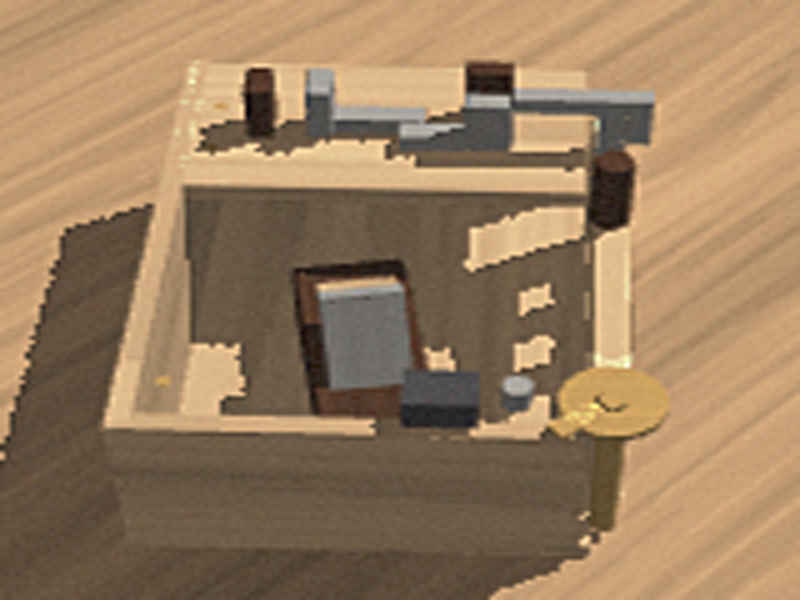

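View pics/side0c.png

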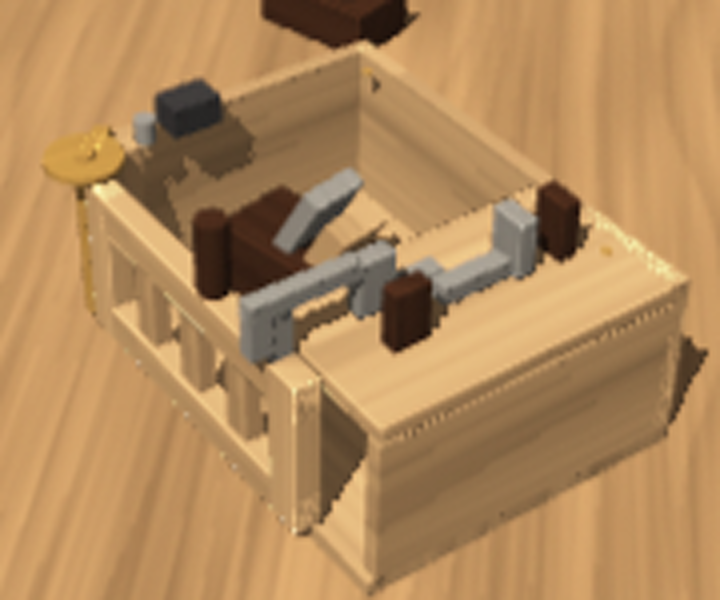

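```bash
cat > h.py <<'E'
import numpy as np
from scipy.optimize import least_squares
def load(n): return dict(np.load(f"pics/{n}.npz"))
def proj(s,X):
    c=s["R"]@np.asarray(X)+s["t"]; p=s["camera_matrix"]@c; return p[:2]/p[2]
def tw(p,X):
    c,s=np.cos(p[2]),np.sin(p[2]); return np.array([p[0]+c*X[0]-s*X[1],p[1]+s*X[0]+c*X[1],X[2]])
E
cat > fit.py <<'E'
from h import *
S=load("scene0");D=load("side0")
# p: x,y,yaw,safety,hook,xb
def pts(p):
    return {"sp":(.109,-.079,.144),"hp":(.005,-.093,.144),"kn":(-.05,-.01,.153),
    "st":(.081+p[3],-.079,.144),"ht":(.005,-.065-p[4],.144),"cb":(p[5],-.135,.108),"ch":(p[5],.135,.108)}
ob=[(S,"sp",(271.8,208)),(S,"hp",(318,206.75)),(S,"kn",(342.4,229.2)),(S,"st",(284,208.2)),(S,"ht",(318,214)),(S,"ch",(241.6,297)),
(D,"sp",(390,243)),(D,"hp",(351.75,266.75)),(D,"kn",(302.75,248.75)),(D,"st",(378.5,247.5)),(D,"ht",(344,257.5)),(D,"cb",(422,265.75))]
def f(p): 
    P=pts(p); return np.concatenate([proj(c,tw(p,P[k]))-np.array(o) for c,k,o in ob])
best=min((least_squares(f,[.55,-.1,y,0,0,.15],loss="soft_l1",x_scale=[.1,.1,1,.01,.01,.1]) for y in np.radians(np.arange(0,360,45))),key=lambda r:r.cost)
p=best.x;print(np.round(p,4),np.degrees(p[2]),best.cost)
for (c,k,o),r in zip(ob,f(p).reshape(-1,2)): print(k,np.round(r,1))
P=pts(p)
for k in P: print(k,np.round(tw(p,P[k]),4))
print("hinge",np.round(tw(p,(-.05,.12,.108)),4))
np.save("pose.npy",p)
E
python3 fit.py
```

```text
[ 5.5450e-01  3.3200e-02  3.8653e+00 -4.0000e-04  1.9000e-03  1.4710e-01] 221.46405606754666 4.738107238112838
sp [-0.3  1.2]
hp [ 0.1 -0.3]
kn [0.4 0.6]
st [0.2 1.4]
ht [-0.3  0.2]
ch [ 0.1 -2.6]
sp [0.2 0.2]
hp [ 0.2 -1.4]
kn [0.  0.3]
st [0.4 0.5]
ht [-0.3  0.7]
cb [-0.  -0.3]
sp [0.4205 0.0202 0.144 ]
hp [0.4892 0.0996 0.144 ]
kn [0.5854 0.0738 0.153 ]
st [0.4419 0.0391 0.144 ]
ht [0.5065 0.08   0.144 ]
cb [0.3549 0.037  0.108 ]
ch [ 0.5337 -0.1654  0.108 ]
hinge [ 0.6715 -0.0236  0.108 ]
```

```bash
cat >> h.py <<'E'
import json
from scipy.spatial.transform import Rotation as Ro
def Rt(yaw): return Ro.from_euler('z',yaw,degrees=True)*Ro.from_euler('x',180,degrees=True)
def plan(start,targets,hands):
    """poses [x,y,z,yaw deg] with tool down; prints rows, and end pose from rounded rows"""
    R0=Rt(start[3]); rows=[]
    for t,h in zip(targets,hands):
        d=R0.inv().apply(np.array(t[:3])-start[:3])*100; w=(R0.inv()*Rt(t[3])).as_rotvec()
        rows.append([h]+[float(v) for v in np.round(d,1)]+[0,0,round(float(w[2]),3)])
    print(json.dumps(rows))
    r=rows[-1]; e=np.array(start[:3])+R0.apply(np.array(r[1:4])/100)
    print("end",np.round(e,4).tolist(),round(start[3]-np.degrees(r[6]),2))
def tri(obs):
    A=[];b=[]
    for s,u in obs:
        d=s["R"].T@np.linalg.solve(s["camera_matrix"],[u[0],u[1],1]); d/=np.linalg.norm(d)
        M=np.eye(3)-np.outer(d,d); A.append(M); b.append(M@(-s["R"].T@s["t"]))
    return np.linalg.solve(sum(A),sum(b))
def onz(s,u,z):
    d=s["R"].T@np.linalg.solve(s["camera_matrix"],[u[0],u[1],1]); c=-s["R"].T@s["t"]; return c+d*(z-c[2])/d[2]
def show():
    from plant import sensors
    o=sensors.get_obs(); print({k:np.round(o[k],4).tolist() for k in ("clock","tool_pos","orientation","force","opening","joint_pos")}); return o
E
python3 - <<'E'
from h import *
S=load("scene0");D=load("side0")
X=tri([(S,(342.8,290)),(D,(270.75,234.5))]);print("disc",X)
p=np.load("pose.npy"); c,s=np.cos(p[2]),np.sin(p[2])
print("disc till",np.array([[c,s],[-s,c]])@(X[:2]-p[:2]))
for u in [(362,171),(433,180),(430,213),(449,190)]: print("mallet",onz(S,u,.03))
print("block",onz(S,(178,390),.035))
st=[.173,-.652,.227,-165.115]
w=[.40,-.33,.27,-110]; e=[.425,.024,.27,-48.5]
L=[]
for i in range(1,9):
    f=i/8; L.append([st[k]+f*(w[k]-st[k]) for k in range(4)])
plan(st,L,[8]*8)
L=[[w[k]+min(1,i/7)*(e[k]-w[k]) for k in range(4)] for i in range(1,9)]
plan(w,L,[8]*8)
E
```

```text
disc [ 0.67238242 -0.0221452   0.11253765]
disc till [-0.05166804  0.11950375]
mallet [0.38367712 0.3973792  0.03      ]
mallet [0.55542503 0.50446098 0.03      ]
mallet [0.62781658 0.379742   0.03      ]
mallet [0.61230554 0.49701998 0.03      ]
block [ 0.56984875 -0.35618506  0.035     ]
[[8, -3.8, 3.2, -0.5, 0, 0, -0.12], [8, -7.6, 6.3, -1.1, 0, 0, -0.24], [8, -11.3, 9.5, -1.6, 0, 0, -0.361], [8, -15.1, 12.6, -2.1, 0, 0, -0.481], [8, -18.9, 15.8, -2.7, 0, 0, -0.601], [8, -22.7, 19.0, -3.2, 0, 0, -0.721], [8, -26.4, 22.1, -3.8, 0, 0, -0.842], [8, -30.2, 25.3, -4.3, 0, 0, -0.962]]
end [0.3999, -0.3299, 0.27] -110.0
[[8, -4.9, 1.4, 0.0, 0, 0, -0.153], [8, -9.7, 2.8, 0.0, 0, 0, -0.307], [8, -14.6, 4.2, 0.0, 0, 0, -0.46], [8, -19.5, 5.6, 0.0, 0, 0, -0.613], [8, -24.4, 7.0, 0.0, 0, 0, -0.767], [8, -29.2, 8.4, 0.0, 0, 0, -0.92], [8, -34.1, 9.8, 0.0, 0, 0, -1.073], [8, -34.1, 9.8, 0.0, 0, 0, -1.073]]
end [0.4245, 0.024, 0.27] -48.52
```

Call:
move_arm(
  commands=[
    [8,-3.8,3.2,-0.5,0,0,-0.12],
    [8,-7.6,6.3,-1.1,0,0,-0.24],
    [8,-11.3,9.5,-1.6,0,0,-0.361],
    [8,-15.1,12.6,-2.1,0,0,-0.481],
    [8,-18.9,15.8,-2.7,0,0,-0.601],
    [8,-22.7,19.0,-3.2,0,0,-0.721],
    [8,-26.4,22.1,-3.8,0,0,-0.842],
    [8,-30.2,25.3,-4.3,0,0,-0.962],
  ],
)

```text
clock: 1.15
tool_pos: [0.4008, -0.3288, 0.2698]
orientation: [-180.0, 0.0, -109.8]
force: [0.2, -0.3, -0.3]
opening: 0.0801
```

Call:
move_arm(
  commands=[
    [8,-4.9,1.4,0.0,0,0,-0.153],
    [8,-9.7,2.8,0.0,0,0,-0.307],
    [8,-14.6,4.2,0.0,0,0,-0.46],
    [8,-19.5,5.6,0.0,0,0,-0.613],
    [8,-24.4,7.0,0.0,0,0,-0.767],
    [8,-29.2,8.4,0.0,0,0,-0.92],
    [8,-34.1,9.8,0.0,0,0,-1.073],
    [8,-34.1,9.8,0.0,0,0,-1.073],
  ],
)

```text
clock: 2.15
tool_pos: [0.4248, 0.0264, 0.2695]
orientation: [-180.0, 0.0, -48.2]
force: [0.1, -0.6, 0.4]
opening: 0.0801
```

```bash
python3 - <<'E'
from h import *
from plant import cams
import cv2
show()
s=cams.snapshot("wrist"); np.savez("pics/wrist1.npz",**s)
im=s["frame"][:,:,::-1].copy(); cv2.imwrite("pics/wrist1.png",im)
show()
E
```

```text
{'clock': 2.15, 'tool_pos': [0.4248, 0.0264, 0.2695], 'orientation': [-179.9853, 0.0103, -48.1593], 'force': [0.062, -0.6147, 0.3806], 'opening': 0.0801, 'joint_pos': [30.3317, -5.6045, -24.4732, -0.0138, -71.119, 11.5135]}
{'clock': 2.2, 'tool_pos': [0.4245, 0.0251, 0.2694], 'orientation': [179.9817, 0.0145, -48.3473], 'force': [-0.2771, -0.3551, -0.4282], 'opening': 0.0802, 'joint_pos': [30.1744, -5.6175, -24.4998, -0.0112, -71.1386, 11.482]}
```

View pics/wrist1.png

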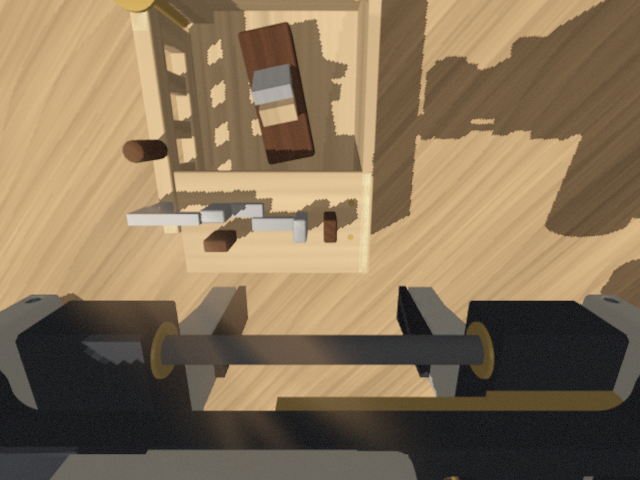

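```bash
python3 - <<'E'
from h import *
import cv2
s=load("wrist1"); p=np.load("pose.npy")
im=s["frame"][:,:,::-1].copy()
print(-s["R"].T@s["t"], s["R"][2])
P={"sp":(.109,-.079,.144),"hp":(.005,-.093,.144),"kn":(-.05,-.01,.153),"st":(.081,-.079,.144),"ht":(.005,-.065,.144)}
x0,y0,f=110,120,3
big=cv2.resize(im[y0:y0+160,x0:x0+265],None,fx=f,fy=f,interpolation=cv2.INTER_CUBIC)
def box(c,dx,dy,col):
    q=[]
    for a,b in((1,1),(1,-1),(-1,-1),(-1,1)): q.append((proj(s,tw(p,(c[0]+a*dx,c[1]+b*dy,c[2])))-[x0,y0]+.5)*f)
    cv2.polylines(big,[np.int32(np.round(q))],True,col,1)
for k,c in P.items():
    dx,dy=(.006,.011) if k in("sp","st") else (.011,.006) if k!="kn" else (.009,.009)
    box(c,dx,dy,(0,0,255)); print(k,proj(s,tw(p,c)))
q=[(proj(s,tw(p,(a,b,.108)))-[x0,y0]+.5)*f for a,b in((p[5],-.135),(p[5],-.03),(-.05,-.03))]
cv2.polylines(big,[np.int32(q)],False,(0,255,0),1)
cv2.imwrite("pics/wrist1o.png",big)
E
```

```text
[ 0.48033171 -0.03626513  0.42757486] [-0.20684679  0.23236735 -0.95037878]
sp [329.8189754  231.30579031]
hp [214.34479153 245.4942627 ]
kn [132.13186369 150.11228782]
st [298.33847502 231.10733559]
ht [211.32451392 215.19513419]
```

View pics/wrist1o.png

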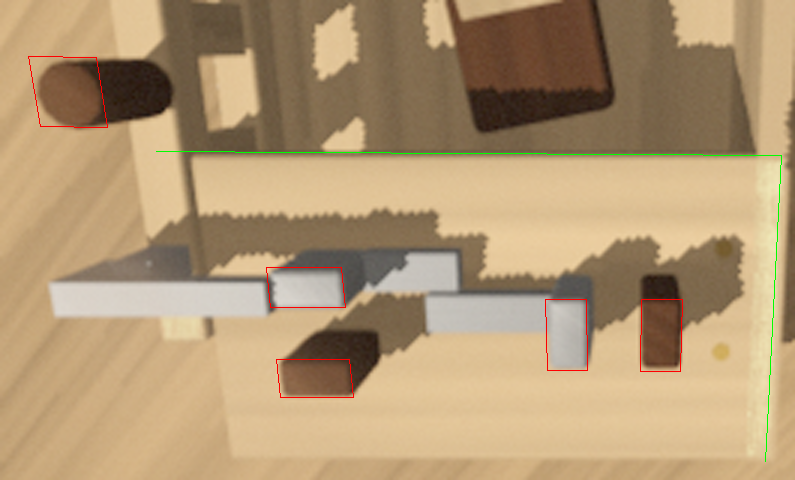

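```bash
cat > fit2.py <<'E'
src=open("fit.py").read()
src=src.replace('def f(p):','''W=load("wrist1")
for k,u in {"sp":(661,333),"hp":(316,378),"kn":(70,94),"st":(568,334),"ht":(308,287)}.items(): ob.append((W,k,(u[0]/3+109.5,u[1]/3+119.5)))
def f(p):''')
exec(src)
E
python3 fit2.py
```

```text
[ 5.5440e-01  3.3200e-02  3.8694e+00 -2.0000e-04  2.0000e-04  1.4720e-01] 221.69975916880674 5.720581941803852
sp [-0.5  1.3]
hp [-0.1 -0.3]
kn [0.3 0.5]
st [-0.2  1.4]
ht [-0.5  0.7]
ch [ 0.3 -2.4]
sp [ 0.2 -0. ]
hp [ 0.4 -1.5]
kn [0.2 0.4]
st [0.6 0.3]
ht [-0.7  0.2]
cb [ 0.1 -0.6]
sp [0.5 0.4]
hp [0.1 0.1]
kn [-0.5 -0.4]
st [-0.2 -0. ]
ht [-0.4  0.3]
sp [0.4205 0.0197 0.144 ]
hp [0.4888 0.0993 0.144 ]
kn [0.5851 0.0739 0.153 ]
st [0.4415 0.0384 0.144 ]
ht [0.5073 0.0786 0.144 ]
cb [0.3547 0.0361 0.108 ]
ch [ 0.5343 -0.1655  0.108 ]
hinge [ 0.6716 -0.0231  0.108 ]
```

```bash
python3 - <<'E'
from h import *
st=[0.4245, 0.024, 0.27,-48.52]; e=[.425,.0237,.125,-48.3]
plan(st,[[st[k]+min(1,i/6)*(e[k]-st[k]) for k in range(4)] for i in range(1,9)],[7.5]*8)
E
```

```text
[[7.5, 0.0, -0.0, 2.4, 0, 0, -0.001], [7.5, 0.0, -0.0, 4.8, 0, 0, -0.001], [7.5, 0.0, -0.0, 7.3, 0, 0, -0.002], [7.5, 0.0, -0.0, 9.7, 0, 0, -0.003], [7.5, 0.0, -0.0, 12.1, 0, 0, -0.003], [7.5, 0.1, -0.0, 14.5, 0, 0, -0.004], [7.5, 0.1, -0.0, 14.5, 0, 0, -0.004], [7.5, 0.1, -0.0, 14.5, 0, 0, -0.004]]
end [0.4252, 0.0233, 0.125] -48.29
```

Call:
move_arm(
  commands=[
    [7.5,0.0,0,2.4,0,0,-0.001],
    [7.5,0.0,0,4.8,0,0,-0.001],
    [7.5,0.0,0,7.3,0,0,-0.002],
    [7.5,0.0,0,9.7,0,0,-0.003],
    [7.5,0.0,0,12.1,0,0,-0.003],
    [7.5,0.1,0,14.5,0,0,-0.004],
    [7.5,0.1,0,14.5,0,0,-0.004],
    [7.5,0.1,0,14.5,0,0,-0.004],
  ],
)

```text
clock: 3.2
tool_pos: [0.4259, 0.0225, 0.1254]
orientation: [-180.0, -0.0, -48.4]
force: [0.1, -0.3, 0.1]
opening: 0.075
```

```bash
python3 - <<'E'
from h import *
from plant import cams
import cv2
show()
s=cams.snapshot("wrist"); np.savez("pics/wrist2.npz",**s)
im=s["frame"][:,:,::-1].copy(); cv2.imwrite("pics/wrist2.png",im)
E
```

```text
{'clock': 3.2, 'tool_pos': [0.4259, 0.0225, 0.1254], 'orientation': [-179.9724, -0.0263, -48.3584], 'force': [0.0684, -0.2634, 0.1498], 'opening': 0.075, 'joint_pos': [29.7707, 2.3099, -37.4617, 0.0261, -50.1961, 11.8542]}
```

View pics/wrist2.png

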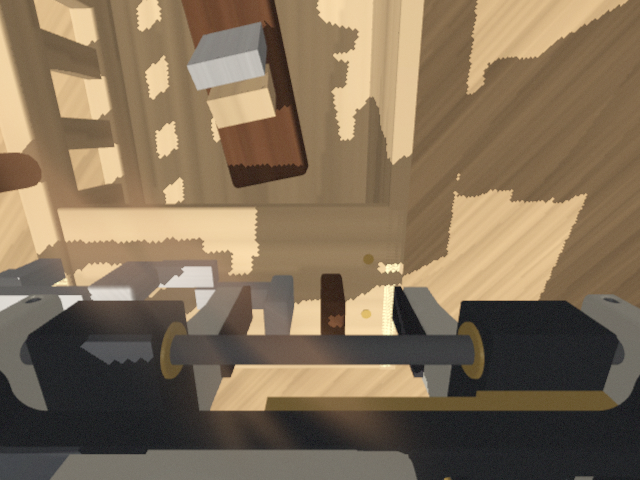

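The thumb piece (280, 305) and the post (332, 305) both sit between the fingers (at 235 and 405), so I'm closing on them.

Call:
move_arm(
  commands=[
    [6,0,0,0,0,0,0],
    [5,0,0,0,0,0,0],
    [4.2,0,0,0,0,0,0],
    [3.6,0,0,0,0,0,0],
    [3,0,0,0,0,0,0],
    [2.4,0,0,0,0,0,0],
    [2,0,0,0,0,0,0],
    [2,0,0,0,0,0,0],
  ],
)

```text
clock: 4.25
tool_pos: [0.426, 0.0233, 0.125]
orientation: [-179.9, -0.0, -48.3]
force: [1.0, 1.8, 4.9]
opening: 0.0232
```

Call:
move_arm(
  commands=[
    [2,0,0,0,0,0,0],
    [2,0,0,0,0,0,0],
    [2,0,0,0,0,0,0],
    [2,0,0,0,0,0,0],
    [2,0,0,0,0,0,0],
    [2,0,0,0,0,0,0],
    [2,0,0,0,0,0,0],
    [2,0,0,0,0,0,0],
  ],
)

```text
clock: 5.25
tool_pos: [0.426, 0.0233, 0.125]
orientation: [-179.9, -0.0, -48.3]
force: [0.1, 2.7, 5.5]
opening: 0.0234
```

```bash
python3 - <<'E'
from h import *
show()
p=[.5544,.0332,3.8694]
print(tw(p,(.005,-.087,0)))
E
```

```text
{'clock': 5.25, 'tool_pos': [0.426, 0.0233, 0.125], 'orientation': [-179.918, -0.0204, -48.2771], 'force': [0.0794, 2.6748, 5.4947], 'opening': 0.0234, 'joint_pos': [29.8519, 2.326, -37.4886, 0.004, -50.101, 11.8685]}
[0.49279146 0.09483106 0.        ]
```

```bash
python3 - <<'E'
from h import *
st=np.array([0.4252,.0233,.125,-48.29]); u=st.copy();u[2]=.21
L=[st,st,st]+[st+(u-st)*i/3 for i in (1,2,3)]
e=np.array([.4928,.0948,.21,-138.3]); e2=np.array([.4928,.0948,.125,-138.3])
L+=[u+(e-u)*i/10 for i in (1,2)]
plan(st,L,[4,6,7.5]+[7.5]*5)
st=L[-1]
plan(st,[u+(e-u)*i/10 for i in range(3,11)],[7.5]*8)
plan(e,[e+(e2-e)*min(1,i/5) for i in range(0,8)],[7.5]*8)
E
```

```text
[[4, 0.0, 0.0, 0.0, 0, 0, 0.0], [6, 0.0, 0.0, 0.0, 0, 0, 0.0], [7.5, 0.0, 0.0, 0.0, 0, 0, 0.0], [7.5, -0.0, 0.0, -2.8, 0, 0, 0.0], [7.5, -0.0, 0.0, -5.7, 0, 0, 0.0], [7.5, -0.0, 0.0, -8.5, 0, 0, 0.0], [7.5, -0.1, -1.0, -8.5, 0, 0, 0.157], [7.5, -0.2, -2.0, -8.5, 0, 0, 0.314]]
end [0.4388, 0.0381, 0.21] -66.28
[[7.5, -0.4, -0.9, -0.0, 0, 0, 0.157], [7.5, -0.8, -1.8, -0.0, 0, 0, 0.314], [7.5, -1.1, -2.7, -0.0, 0, 0, 0.471], [7.5, -1.5, -3.6, -0.0, 0, 0, 0.628], [7.5, -1.9, -4.5, -0.0, 0, 0, 0.785], [7.5, -2.3, -5.4, -0.0, 0, 0, 0.943], [7.5, -2.7, -6.3, -0.0, 0, 0, 1.1], [7.5, -3.1, -7.3, -0.0, 0, 0, 1.257]]
end [0.4931, 0.0953, 0.21] -138.31
[[7.5, 0.0, 0.0, 0.0, 0, 0, 0.0], [7.5, 0.0, -0.0, 1.7, 0, 0, 0.0], [7.5, 0.0, -0.0, 3.4, 0, 0, 0.0], [7.5, 0.0, -0.0, 5.1, 0, 0, 0.0], [7.5, 0.0, -0.0, 6.8, 0, 0, 0.0], [7.5, 0.0, -0.0, 8.5, 0, 0, 0.0], [7.5, 0.0, -0.0, 8.5, 0, 0, 0.0], [7.5, 0.0, -0.0, 8.5, 0, 0, 0.0]]
end [0.4928, 0.0948, 0.125] -138.3
```

Call:
move_arm(
  commands=[
    [4,0,0,0,0,0,0],
    [6,0,0,0,0,0,0],
    [7.5,0,0,0,0,0,0],
    [7.5,0,0,-2.8,0,0,0],
    [7.5,0,0,-5.7,0,0,0],
    [7.5,0,0,-8.5,0,0,0],
    [7.5,-0.1,-1.0,-8.5,0,0,0.157],
    [7.5,-0.2,-2.0,-8.5,0,0,0.314],
  ],
)

```text
clock: 6.25
tool_pos: [0.439, 0.0378, 0.2098]
orientation: [-180.0, 0.0, -66.6]
force: [0.9, 0.8, -0.8]
opening: 0.0747
```

Call:
move_arm(
  commands=[
    [7.5,-0.4,-0.9,0,0,0,0.157],
    [7.5,-0.8,-1.8,0,0,0,0.314],
    [7.5,-1.1,-2.7,0,0,0,0.471],
    [7.5,-1.5,-3.6,0,0,0,0.628],
    [7.5,-1.9,-4.5,0,0,0,0.785],
    [7.5,-2.3,-5.4,0,0,0,0.943],
    [7.5,-2.7,-6.3,0,0,0,1.1],
    [7.5,-3.1,-7.3,0,0,0,1.257],
  ],
)

```text
clock: 7.25
tool_pos: [0.4932, 0.0955, 0.2092]
orientation: [180.0, -0.1, -138.6]
force: [-0.8, -0.5, 0.6]
opening: 0.0746
```

```bash
python3 - <<'E'
from h import *
from plant import cams
import cv2
show()
s=cams.snapshot("wrist"); np.savez("pics/wrist3.npz",**s)
im=s["frame"][:,:,::-1].copy(); cv2.imwrite("pics/wrist3.png",im)
s=cams.snapshot("side"); np.savez("pics/side3.npz",**s)
cv2.imwrite("pics/side3.png",cv2.resize(s["frame"][180:340,240:440,::-1],None,fx=4,fy=3.7))
show()
E
```

```text
{'clock': 7.25, 'tool_pos': [0.4932, 0.0955, 0.2092], 'orientation': [179.9886, -0.0588, -138.6061], 'force': [-0.8442, -0.4978, 0.6122], 'opening': 0.0746, 'joint_pos': [33.3955, 4.95, -22.1095, -0.0035, -63.0004, -82.0]}
{'clock': 7.35, 'tool_pos': [0.4936, 0.0958, 0.2091], 'orientation': [179.9942, -0.0582, -138.3941], 'force': [-0.3526, 0.255, -0.1136], 'opening': 0.0748, 'joint_pos': [33.406, 4.995, -22.0779, 0.0029, -62.9855, -81.8014]}
```

View pics/wrist3.png

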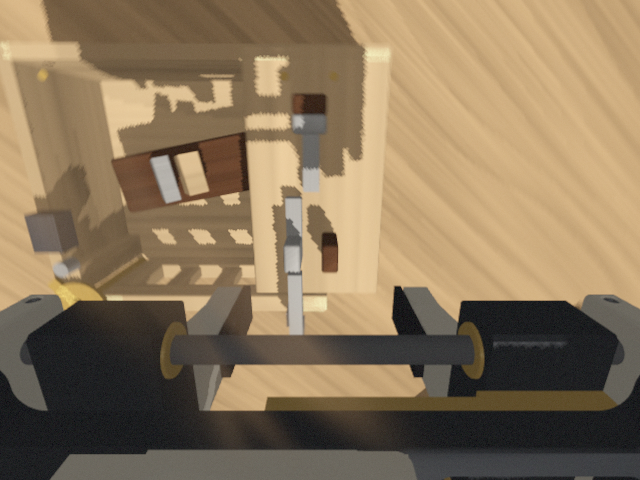

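View pics/side3.png

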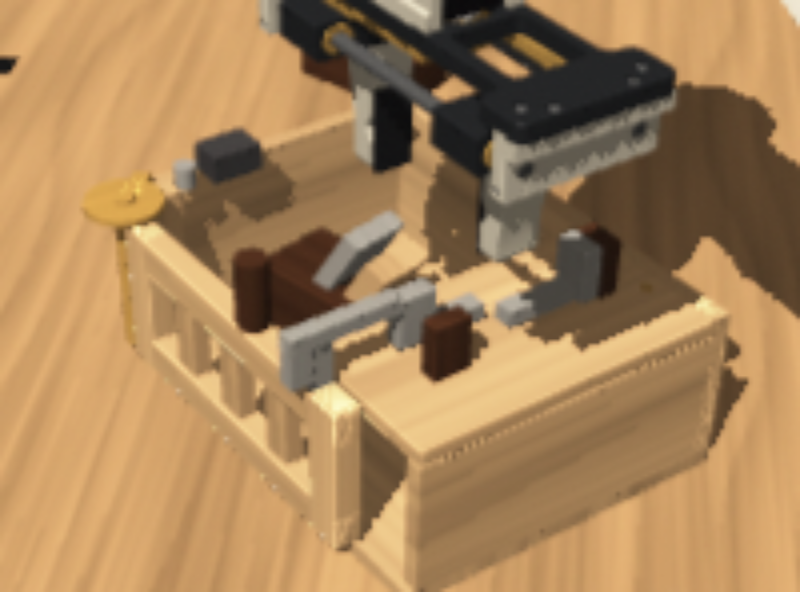

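The safety thumb piece now touches its post (picture wrist3, 310, 115) and the hook catch hasn't moved. Going down over the hook.

Call:
move_arm(
  commands=[
    [7.5,0.1,0,1.7,0,0,0],
    [7.5,0.1,0,3.4,0,0,0],
    [7.5,0.1,0,5.1,0,0,0],
    [7.5,0.1,0,6.8,0,0,0],
    [7.5,0.1,0,8.5,0,0,0],
    [7.5,0.1,0,8.5,0,0,0],
    [7.5,0.1,0,8.5,0,0,0],
    [7.5,0.1,0,8.5,0,0,0],
  ],
)

```text
clock: 8.35
tool_pos: [0.493, 0.095, 0.1254]
orientation: [-180.0, 0.1, -138.3]
force: [-1.7, -0.2, 1.4]
opening: 0.0749
```

```bash
python3 - <<'E'
from h import *
from plant import cams
import cv2
show()
s=cams.snapshot("wrist"); np.savez("pics/wrist4.npz",**s)
im=s["frame"][:,:,::-1].copy(); cv2.imwrite("pics/wrist4.png",im)
E
```

```text
{'clock': 8.35, 'tool_pos': [0.493, 0.095, 0.1254], 'orientation': [-179.9818, 0.0707, -138.2539], 'force': [-1.6911, -0.1604, 1.3658], 'opening': 0.0749, 'joint_pos': [33.3702, 9.6298, -28.8633, 0.0099, -51.4343, -81.6303]}
```

View pics/wrist4.png

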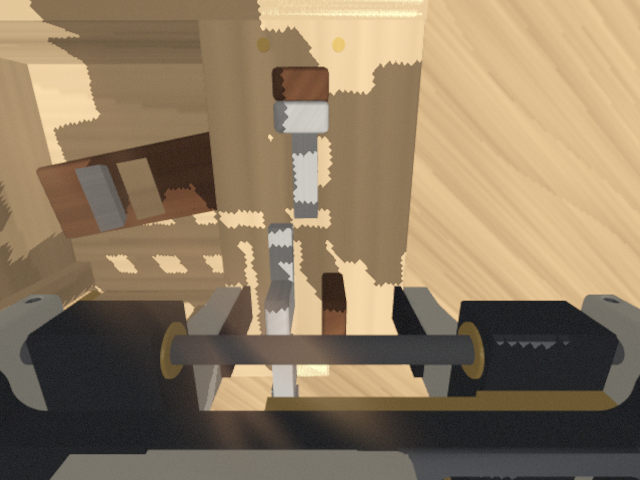

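The hook's thumb piece (280, 310) and its post (333, 305) are between the fingers, and the safety is fully home (302, 100). Squeezing.

Call:
move_arm(
  commands=[
    [6,0,0,0,0,0,0],
    [5,0,0,0,0,0,0],
    [4.2,0,0,0,0,0,0],
    [3.6,0,0,0,0,0,0],
    [3,0,0,0,0,0,0],
    [2.4,0,0,0,0,0,0],
    [2,0,0,0,0,0,0],
    [2,0,0,0,0,0,0],
  ],
)

```text
clock: 9.4
tool_pos: [0.4928, 0.0947, 0.1247]
orientation: [-180.0, -0.0, -138.3]
force: [1.7, -2.9, 0.2]
opening: 0.0234
```

Call:
move_arm(
  commands=[
    [2,0,0,0,0,0,0],
    [2,0,0,0,0,0,0],
    [2,0,0,0,0,0,0],
    [2,0,0,0,0,0,0],
    [2,0,0,0,0,0,0],
    [2,0,0,0,0,0,0],
    [2,0,0,0,0,0,0],
    [2,0,0,0,0,0,0],
  ],
)

```text
clock: 10.4
tool_pos: [0.4928, 0.0947, 0.1247]
orientation: [-180.0, 0.0, -138.3]
force: [3.5, -4.7, 1.1]
opening: 0.0236
```

```bash
python3 - <<'E'
from h import *
show()
p=[.5544,.0332,3.8694]
st=np.array([.4928,.0948,.125,-138.3]); u=st.copy();u[2]=.22
e=np.r_[tw(p,(-.05,-.01,.22)),-48.3]; e2=e.copy(); e2[2]=.120
print(e)
L=[st,st,st]+[st+(u-st)*i/3 for i in (1,2,3)]+[u+(e-u)*i/10 for i in (1,2)]
plan(st,L,[4,5,6]+[6]*5)
plan(L[-1],[u+(e-u)*i/10 for i in range(3,11)],[6]*8)
E
```

```text
{'clock': 10.4, 'tool_pos': [0.4928, 0.0947, 0.1247], 'orientation': [-179.9781, 0.0057, -138.2947], 'force': [3.4889, -4.7259, 1.119], 'opening': 0.0236, 'joint_pos': [33.3638, 9.6853, -28.9036, 0.0267, -51.4023, -81.6752]}
[  0.5850794    0.07392805   0.22       -48.3       ]
[[4, 0.0, 0.0, 0.0, 0, 0, 0.0], [5, 0.0, 0.0, 0.0, 0, 0, 0.0], [6, 0.0, 0.0, 0.0, 0, 0, 0.0], [6, 0.0, 0.0, -3.2, 0, 0, 0.0], [6, 0.0, 0.0, -6.3, 0, 0, 0.0], [6, 0.0, 0.0, -9.5, 0, 0, 0.0], [6, -0.6, -0.8, -9.5, 0, 0, -0.157], [6, -1.1, -1.5, -9.5, 0, 0, -0.314]]
end [0.511, 0.0909, 0.22] -120.31
[[6, -0.3, -0.9, -0.0, 0, 0, -0.157], [6, -0.6, -1.8, -0.0, 0, 0, -0.314], [6, -0.9, -2.7, -0.0, 0, 0, -0.471], [6, -1.1, -3.6, -0.0, 0, 0, -0.628], [6, -1.4, -4.5, -0.0, 0, 0, -0.785], [6, -1.7, -5.4, -0.0, 0, 0, -0.942], [6, -2.0, -6.3, -0.0, 0, 0, -1.1], [6, -2.3, -7.2, -0.0, 0, 0, -1.257]]
end [0.585, 0.0742, 0.22] -48.28
```

Call:
move_arm(
  commands=[
    [4,0,0,0,0,0,0],
    [5,0,0,0,0,0,0],
    [6,0,0,0,0,0,0],
    [6,0,0,-3.2,0,0,0],
    [6,0,0,-6.3,0,0,0],
    [6,0,0,-9.5,0,0,0],
    [6,-0.6,-0.8,-9.5,0,0,-0.157],
    [6,-1.1,-1.5,-9.5,0,0,-0.314],
  ],
)

```text
clock: 11.4
tool_pos: [0.5111, 0.0913, 0.2201]
orientation: [-180.0, 0.1, -120.0]
force: [-0.2, 0.5, 0.2]
opening: 0.0596
```

Call:
move_arm(
  commands=[
    [6,-0.3,-0.9,0,0,0,-0.157],
    [6,-0.6,-1.8,0,0,0,-0.314],
    [6,-0.9,-2.7,0,0,0,-0.471],
    [6,-1.1,-3.6,0,0,0,-0.628],
    [6,-1.4,-4.5,0,0,0,-0.785],
    [6,-1.7,-5.4,0,0,0,-0.942],
    [6,-2.0,-6.3,0,0,0,-1.1],
    [6,-2.3,-7.2,0,0,0,-1.257],
  ],
)

```text
clock: 12.4
tool_pos: [0.5848, 0.0746, 0.2193]
orientation: [180.0, 0.0, -48.0]
force: [-0.5, -0.0, 0.2]
opening: 0.0598
```

```bash
python3 - <<'E'
from h import *
from plant import cams
import cv2
show()
for n in ("side","scene"):
    s=cams.snapshot(n); np.savez(f"pics/{n}5.npz",**s)
    f=s["frame"][:,:,::-1]; f=f[180:340,240:440] if n=="side" else f[170:330,210:410]
    cv2.imwrite(f"pics/{n}5.png",cv2.resize(f,None,fx=4,fy=3.7))
show()
E
```

```text
{'clock': 12.4, 'tool_pos': [0.5848, 0.0746, 0.2193], 'orientation': [179.9901, 0.0238, -47.9875], 'force': [-0.5189, -0.028, 0.1524], 'opening': 0.0598, 'joint_pos': [26.2478, 12.8488, -11.0595, -0.0221, -66.1077, 15.7737]}
{'clock': 12.5, 'tool_pos': [0.585, 0.0745, 0.2191], 'orientation': [179.9712, 0.0188, -48.201], 'force': [0.3753, 0.1393, -0.1222], 'opening': 0.0602, 'joint_pos': [26.2329, 12.888, -11.0479, -0.0113, -66.0969, 15.5707]}
```

View pics/side5.png

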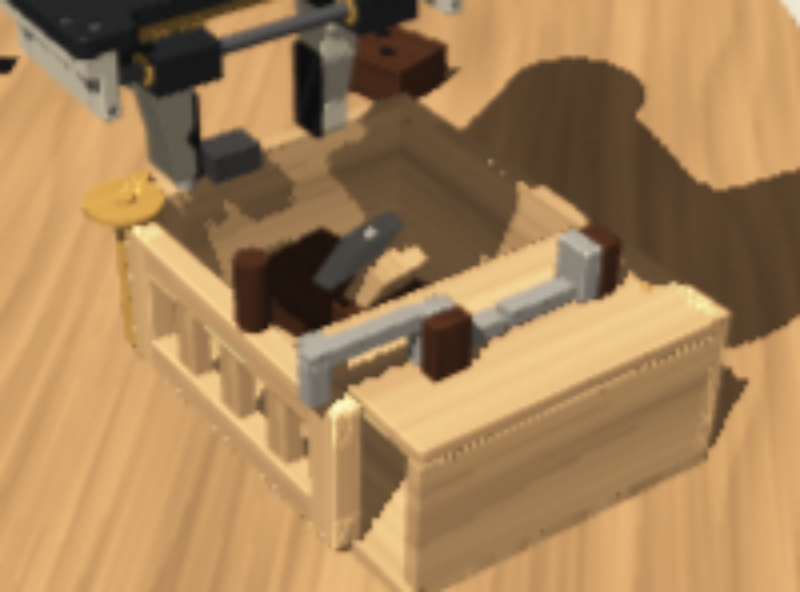

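View pics/scene5.png

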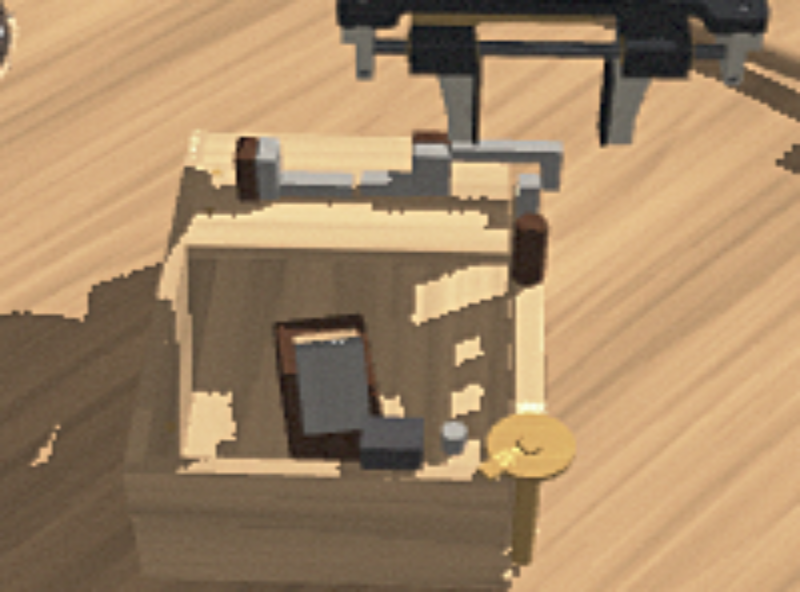

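Call:
move_arm(
  commands=[
    [6,0,0,2,0,0,0],
    [6,0,0,4,0,0,0],
    [6,0,0,6,0,0,0],
    [6,0,0,8,0,0,0],
    [6,0,0,10,0,0,0],
    [6,0,0,10,0,0,0],
    [6,0,0,10,0,0,0],
    [6,0,0,10,0,0,0],
  ],
)

```text
clock: 13.5
tool_pos: [0.5851, 0.0748, 0.1206]
orientation: [-179.9, -0.0, -48.3]
force: [1.2, 0.2, 0.9]
opening: 0.0603
```

```bash
python3 - <<'E'
from h import *
from plant import cams
import cv2
show()
s=cams.snapshot("wrist"); cv2.imwrite("pics/wrist6.png",s["frame"][:,:,::-1])
E
```

```text
{'clock': 13.5, 'tool_pos': [0.5851, 0.0748, 0.1206], 'orientation': [-179.9101, -0.0323, -48.3272], 'force': [1.2254, 0.2401, 0.9393], 'opening': 0.0603, 'joint_pos': [26.2604, 17.6807, -18.4491, 0.009, -53.7749, 15.4071]}
```

View pics/wrist6.png

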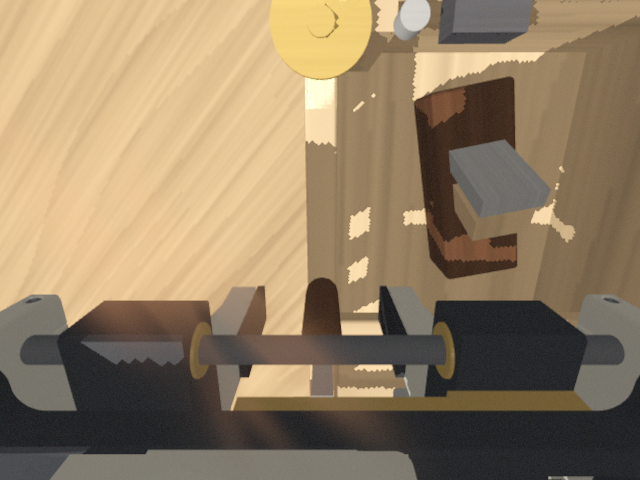

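Call:
move_arm(
  commands=[
    [5,0,0,0,0,0,0],
    [4,0,0,0,0,0,0],
    [3,0,0,0,0,0,0],
    [2.2,0,0,0,0,0,0],
    [1.6,0,0,0,0,0,0],
    [1.2,0,0,0,0,0,0],
    [1.2,0,0,0,0,0,0],
    [1.2,0,0,0,0,0,0],
  ],
)

```text
clock: 14.55
tool_pos: [0.5849, 0.0747, 0.1196]
orientation: [-180.0, -0.0, -48.3]
force: [1.8, 1.7, -2.1]
opening: 0.0174
```

```bash
python3 - <<'E'
from h import *
show()
p=[.5544,.0332,3.8694]
st=[0.585,0.0742,.12,-48.28]
def P(th): return [*tw(p,(-.05-.13*np.sin(th),.12-.13*np.cos(th),.12)),-48.3-np.degrees(th)]
th=np.r_[np.linspace(0,1.47,22)[1:],1.47,1.47,1.47]
for c in range(3):
    L=[P(t) for t in th[8*c:8*c+8]]
    print(np.round(th[8*c:8*c+8],2)); plan(st,L,[1.2]*8); st=L[-1]
E
```

```text
{'clock': 14.55, 'tool_pos': [0.5849, 0.0747, 0.1196], 'orientation': [-179.9709, -0.0048, -48.281], 'force': [1.7668, 1.7417, -2.1201], 'opening': 0.0174, 'joint_pos': [26.2624, 17.7589, -18.4909, -0.0038, -53.7209, 15.4589]}
[0.07 0.14 0.21 0.28 0.35 0.42 0.49 0.56]
[[1.2, 0.1, -0.9, -0.0, 0, 0, 0.07], [1.2, 0.2, -1.8, -0.0, 0, 0, 0.14], [1.2, 0.3, -2.7, -0.0, 0, 0, 0.21], [1.2, 0.5, -3.6, -0.0, 0, 0, 0.28], [1.2, 0.8, -4.4, -0.0, 0, 0, 0.35], [1.2, 1.2, -5.3, -0.0, 0, 0, 0.42], [1.2, 1.6, -6.1, -0.0, 0, 0, 0.49], [1.2, 2.0, -6.9, -0.0, 0, 0, 0.56]]
end [0.6498, 0.1052, 0.12] -80.37
[0.63 0.7  0.77 0.84 0.91 0.98 1.05 1.12]
[[1.2, 0.0, -0.9, -0.0, 0, 0, 0.07], [1.2, 0.1, -1.8, -0.0, 0, 0, 0.14], [1.2, 0.3, -2.7, -0.0, 0, 0, 0.21], [1.2, 0.5, -3.6, -0.0, 0, 0, 0.28], [1.2, 0.8, -4.5, -0.0, 0, 0, 0.35], [1.2, 1.1, -5.3, -0.0, 0, 0, 0.42], [1.2, 1.5, -6.1, -0.0, 0, 0, 0.49], [1.2, 2.0, -6.9, -0.0, 0, 0, 0.56]]
end [0.7212, 0.0968, 0.12] -112.47
[1.19 1.26 1.33 1.4  1.47 1.47 1.47 1.47]
[[1.2, 0.0, -0.9, -0.0, 0, 0, 0.07], [1.2, 0.1, -1.8, -0.0, 0, 0, 0.14], [1.2, 0.3, -2.7, -0.0, 0, 0, 0.21], [1.2, 0.5, -3.6, -0.0, 0, 0, 0.28], [1.2, 0.8, -4.5, -0.0, 0, 0, 0.35], [1.2, 0.8, -4.5, -0.0, 0, 0, 0.35], [1.2, 0.8, -4.5, -0.0, 0, 0, 0.35], [1.2, 0.8, -4.5, -0.0, 0, 0, 0.35]]
end [0.7598, 0.0724, 0.12] -132.52
```

Call:
move_arm(
  commands=[
    [1.2,0.1,-0.9,0,0,0,0.07],
    [1.2,0.2,-1.8,0,0,0,0.14],
    [1.2,0.3,-2.7,0,0,0,0.21],
    [1.2,0.5,-3.6,0,0,0,0.28],
    [1.2,0.8,-4.4,0,0,0,0.35],
    [1.2,1.2,-5.3,0,0,0,0.42],
    [1.2,1.6,-6.1,0,0,0,0.49],
    [1.2,2.0,-6.9,0,0,0,0.56],
  ],
)

```text
clock: 15.55
tool_pos: [0.6477, 0.106, 0.1196]
orientation: [179.8, 0.0, -80.5]
force: [-6.4, 2.2, 5.3]
opening: 0.0175
```

Call:
move_arm(
  commands=[
    [1.2,0.0,-0.9,0,0,0,0.07],
    [1.2,0.1,-1.8,0,0,0,0.14],
    [1.2,0.3,-2.7,0,0,0,0.21],
    [1.2,0.5,-3.6,0,0,0,0.28],
    [1.2,0.8,-4.5,0,0,0,0.35],
    [1.2,1.1,-5.3,0,0,0,0.42],
    [1.2,1.5,-6.1,0,0,0,0.49],
    [1.2,2.0,-6.9,0,0,0,0.56],
  ],
)

```text
clock: 16.55
tool_pos: [0.7215, 0.099, 0.1196]
orientation: [-180.0, 0.1, -112.5]
force: [2.1, 7.6, 0.1]
opening: 0.0176
```

Call:
move_arm(
  commands=[
    [1.2,0.0,-0.9,0,0,0,0.07],
    [1.2,0.1,-1.8,0,0,0,0.14],
    [1.2,0.3,-2.7,0,0,0,0.21],
    [1.2,0.5,-3.6,0,0,0,0.28],
    [1.2,0.8,-4.5,0,0,0,0.35],
    [1.2,0.8,-4.5,0,0,0,0.35],
    [1.2,0.8,-4.5,0,0,0,0.35],
    [1.2,0.8,-4.5,0,0,0,0.35],
  ],
)

```text
clock: 17.55
tool_pos: [0.7604, 0.0746, 0.1197]
orientation: [-180.0, 0.2, -132.5]
force: [4.9, 7.2, -0.9]
opening: 0.0176
```

```bash
python3 - <<'E'
from h import *
from plant import cams
import cv2
o=show()
h=np.array([.6716,-.0231]); p=3.8694
v=o["tool_pos"][:2]-h; c,s=np.cos(p),np.sin(p); t=np.array([c*v[0]+s*v[1],-s*v[0]+c*v[1]]); print("theta",np.arctan2(-t[0],-t[1]),np.hypot(*t))
for n in ("side","scene"):
    s=cams.snapshot(n); np.savez(f"pics/{n}7.npz",**s)
    cv2.imwrite(f"pics/{n}7.png",s["frame"][:,:,::-1])
show()
E
```

```text
{'clock': 17.55, 'tool_pos': [0.7604, 0.0746, 0.1197], 'orientation': [-179.979, 0.1836, -132.4667], 'force': [4.9461, 7.1754, -0.8984], 'opening': 0.0176, 'joint_pos': [20.1091, 32.6078, 5.998, -0.0738, -63.2176, -62.5427]}
theta 1.4654984362026322 0.1320520921525533
{'clock': 17.65, 'tool_pos': [0.7604, 0.0747, 0.1197], 'orientation': [-179.98, 0.1836, -132.4659], 'force': [3.6813, 5.9992, -2.1557], 'opening': 0.0173, 'joint_pos': [20.1125, 32.607, 5.9953, -0.0748, -63.2161, -62.5448]}
```

View pics/side7.png

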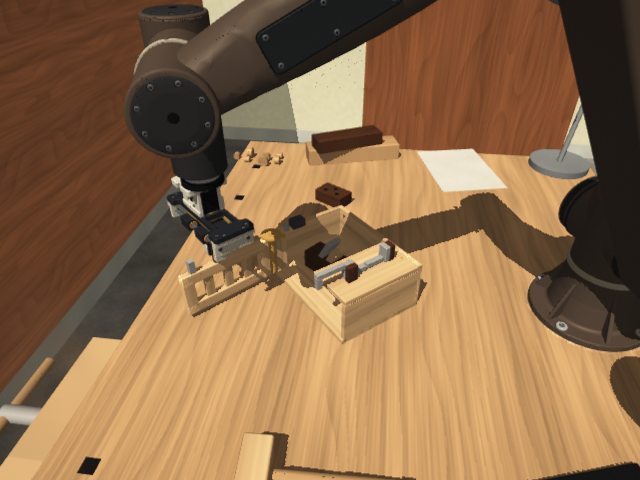

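View pics/scene7.png

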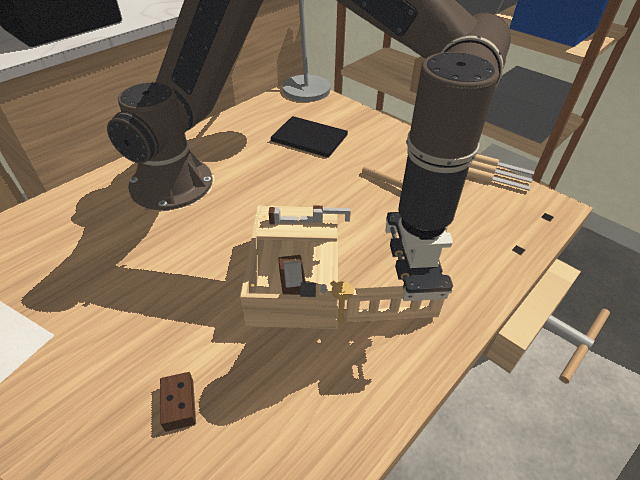

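The gate stands square to the till's front with the fingers on the knob, and the hook and safety are still against their posts (side 350, 270 and 388, 247). As an independent check on the angle, I'll measure it from the gate tab before handing in.

```bash
python3 - <<'E'
from h import *
from plant import job
s=load("side7"); p=[.5544,.0332,3.8694]
X=onz(s,(191,263),.135)[:2]-p[:2]; c,n=np.cos(p[2]),np.sin(p[2]); t=np.array([[c,n],[-n,c]])@X-[-.05,.12]
th=np.arctan2(-t[0],-t[1]); print("tab theta",th,"radius",np.hypot(*t))
for a,b in(("scene0","scene7"),("side0","side7")):
    A,B=[load(k)["frame"].astype(int) for k in(a,b)]
    for nm,(u,v) in {"block":(178,400) if a[1]=="c" else (333,194),"mallet":(440,195) if a[1]=="c" else (258,455)}.items():
        print(a,nm,np.abs(A-B)[v-14:v+14,u-14:u+14].mean().round(1))
if th>1.3 and abs(np.hypot(*t)-.185)<.012: print(job.close_job())
E
```

```text
tab theta 1.4229561002416284 radius 0.18763873292800828
scene0 block 11.3
scene0 mallet 109.9
side0 block 8.6
side0 mallet 11.5
the job is handed in; nothing more can be done
None
```

I handed the job in with both catches squeezed home and the gripper holding the gate open at about 1.42–1.47 rad. No verdict was reported.

**What I did:** I squeezed the safety catch home, then the hook catch. I then gripped the gate's knob and swung the gate around its hinge past the check, at about 17.6 s of the 58 s allowed.

**Last checks:**
- **Gate angle:** about 1.47 rad from the tool position and 1.42 rad from the steel tab in the side picture. The two disagree by 0.04 rad, but both are well above 1.25. The arm was still, and the fingers gripped the knob at an opening of 17.5 mm. The wrist force was about 7–9 N.
- **Catches:** the fingers closed to 23.4–23.6 mm over each catch and its post, against 24 mm nominal when home. Both still showed against their posts in the last pictures.
- **Plane, mallet and block:** none of them appears to have moved, but I judged the plane only by eye.
    - **Pixel comparison:** around the block and the mallet the pictures differed by 8.6–11.5 grey levels, which I did not follow up. I take it to be noise or the arm's shadow.
    - **Mallet in the scene view:** the difference there was 110. The arm mostly covers that spot, so only the side view says anything about the mallet.

**Other disagreements:**
- **Till direction:** the front was found facing ahead and to the robot's left, not to its right as described. I went by the pictures, which fitted to about 1–2 pixels, and the brass disc on the hinge measured within about 1 mm of the predicted hinge axis.
- **Fit radius:** at the end, the tool was 132 mm from the hinge, 2 mm more than the 130 mm given.

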